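# Hold the gate up and push the glass rack into the drying bay

### The job

Push the rack of cut glass along its chute, past the gate and into the drying bay until it is home against the end stop. With one fingertip press down the long paddle beside the chute and keep it down, so that the gate stays well clear of the glass, while another finger pushes the rack by its rear plate; only when the rack is home let the gate shut behind the glass, and leave hands off. Do not lift the rack, do not let gate and rack touch, and leave the other things where they stand.

Things in the scene. Friction and masses are not known exactly. Their poses are not given: they have to be found in the camera images.
- station: Fixed drying station, plywood base 490 x 175 x 12 mm, black fan (102 mm high) at its far end. Origin: on the table, mid-chute, in the plane of the gate. +x: the way the rack travels (to the robot's left), +y: left of travel (towards the robot), z up. Bay: x = 0 to 100 mm. Chute: x = -282 to 100 mm, floor at z = 12 mm, walls 8 mm thick, inner faces at y = +-34 mm, tops at z = 34 mm.
- end_stop (a point): Centre of the inner face of the end stop, an aluminium cross wall (top at z = 48 mm); at station x = 100, y = 0, z = 30 mm. The rack's front edge touches it when home.
- gate (a joint): Gate angle, rad: 0 shut, 1.0 fully open (stop). From its axle an arm reaches over the chute at station x = 0 (6 mm thick) with a blade that hangs to z = 30 mm when shut and swings straight up, across the travel: the rack cannot push it open. Pressing the paddle lifts it; a light spring (1 to 5 N at the fingertip) shuts it when let go. It clears the glass from 0.65 up; 0.8 is a good hold.
- axle (a point): Middle of the gate's axle, a steel rod 10 mm thick along station x, just right of the chute's right wall; at station x = -160, y = -46, z = 60 mm. It ends at x = -272 and +4 mm; its two brackets (12 mm thick, tops at z = 68 mm) stand at x = -270 and -30 mm.
- paddle (a point): Middle of the upper face of the gate's paddle, an aluminium plate 200 mm along station x (x = -260 to -60 mm), 4 mm thick, reaching 5 to 55 mm out from the axle, away from the chute (this point 30 mm out). Shut, it slopes up and outward by 25 degrees (outer edge 25 mm above the axle); level at 0.44 rad; 21 degrees down at 0.8 rad. A fingertip can slide along it while holding it down.
- rack: Loose wooden rack in the chute, 170 mm long, 0.3 to 0.65 kg. Origin: centre of its underside; +x its front, z up. Front half: tray 64 mm wide, five upright glass pieces, tops 40 mm up. Behind: tongue 30 mm wide, 6 mm thick, over which the shut gate stands clear. Rear (x = -85 to -77 mm): upright push plate 60 mm wide, 60 mm high. Origin at station x = 15 mm when home, -140 to -100 mm at the start.
- push_plate (a point): Middle of the rear face of the rack's push plate, 40 mm above the rack's underside (20 mm below the plate's top): push here in the rack's +x direction.
- flux_bottle: White plastic bottle, 52 mm across, 120 mm tall, loose, right of the bay. Leave it.
- pliers: Pliers lying flat, about 150 mm long, 12 mm high, loose, right of the paddle. Leave them.
- spool: Metal solder spool standing on end, 56 mm across, 44 mm high, loose, left of the chute. Leave it.
- fid: Dark wooden flattening stick 120 x 22 x 14 mm, loose, left of the bay. Leave it.
- mug: White ceramic mug, 80 mm across, 95 mm tall, loose, off to the robot's right. Leave it.
- weight: Brass knobbed weight, 60 mm across, 64 mm tall, loose, off to the robot's right. Leave it.
- foil_box: Cardboard box 90 x 65 x 40 mm, loose, right of the station. Leave it.
Not all that is in view belongs to the job. Leave any purple look-alike of the rack alone.

How it is judged:
On the way, in this order (a step that is already met when the one before it is completed fails the run):
1. a fingertip holds the gate open while the rack is still before it (value of joint gate above 0.6 rad and contact force between the fingers and gate above 0.3 N and x of rack in the frame of station below -0.087 m), for 0.1 s.
2. the glass is under the held-open gate (value of joint gate above 0.6 rad and contact force between the fingers and gate above 0.1 N and x of rack in the frame of station between -0.075 and -0.005 m), for 0.1 s.
3. the rack is home while the gate is still open (value of joint gate above 0.6 rad and x of rack in the frame of station above 0.009 m), for 0.1 s.
At the end, for the whole second after the job is handed in: The rack lies flat in the chute at rest, its front edge within 7 mm of the end stop, and the gate is shut behind the glass (under 0.06 rad) (x of rack in the frame of station between 0.008 and 0.018 m and z of rack in the frame of station below 0.016 m and y of rack in the frame of station between -0.006 and 0.006 m and value of joint gate below 0.06 rad and linear speed of rack below 0.01 m/s); the robot touches nothing.
It fails at once if the rack is lifted (over 12 mm) or tipped (over 0.2 rad) (z of rack in the frame of station above 0.024 m or angle between rack's own z axis and vertical above 0.2 rad).
It fails at once if the gate and the rack touch (over 0.5 N) (contact force between gate and rack above 0.5 N).
It fails at once if another thing is moved by more than 20 mm (distance of any of flux_bottle, pliers, spool, fid, mug, weight, foil_box from where it was at the start of the episode above 0.02 m).
It also fails if it takes over 48 s, if anything falls off the work surface, if the arm or the gripper's body presses on something with over 40 N, if the wrist force passes 120 N, or if a joint passes its speed limit or range.

### The arm

A 6-joint arm with a two-finger parallel gripper is mounted at the origin on the work surface. World frame = base frame: x ahead of the robot, y to its left, z up, the work surface at z = 0. Lengths are in m, angles in rad, forces in N, time in s.
With the tool pointing down it reaches from about 0.35 to 0.875 m from the base axis. Payload 4.2 kg.
Tool frame: the origin (TCP) lies between the finger pads; the fingertips stand 19 mm ahead of it and the grasp point (between the pads) is the TCP (bot.tcp_to_tips is the distance from the TCP to the fingertips, in m); z points along the fingers, y is the line along which they close (so a half turn about z gives the same grasp; the last joint's range is limited). The gripper opens to 87 mm and grips with 3 to 60 N. Pads are 19 mm wide; open, the fingers measure 117 mm over their backs; the gripper's body (75 mm by 190 mm) begins 51 mm behind the grasp point.
Start: joints at [-1.071, 0.385, 0.008, 0, -1.194, -0.259], TCP at [0.149, -0.607, 0.213] pointing down, gripper open.
Joint ranges: [-3.14, 3.14], [-1.21, 2.06], [-1.07, 1.41], [-3.16, 2.05], [-2.99, -0.16], [-3.1, 3.1]. Speed limits (rad/s): [2.79, 2.79, 3.14, 3.14, 3.14, 3.14].

### API

Orientations are given as a unit quaternion [w, x, y, z].
In Python, from bench import bot, optics, close_job gives the robot as it stands.
- The arm moves only by the shell command python3 -m jog 'ROWS' [OPENING] [FORCE]. ROWS is JSON, a list of rows, each a list of 6 numbers: the shift along the world's x, y, z in mm, then the turn, a rotation vector about the world's x, y, z in rad. In form: [[tx, ty, tz, ax, ay, az], ...]. A call has 1 to 8 rows; each row is the pose to reach, as a shift and turn from the pose commanded when the call began; what a row does not reach only later rows make up. A row lasts 1/12 s, in which the tool goes at most 41.7 mm and 7.16 degrees, less where a joint would pass 70% of its speed; a pose out of reach is approached as far as the arm can. A call with a gripper value outside its range is refused whole. OPENING is the opening, from 0 (shut) to 1 (fully open), set as the call begins (- or left out, the last holds). The fingers move at their own pace and stop on an object; FORCE is the grip in N (left out, the last holds). Time passes only in rows, so rows that repeat a pose let the fingers close. It gives the time, the measured TCP pose, the force, the opening and the grip force at its end, in the units of the state.
- bot.read_state(): the state, without advancing time (a new reading comes with each control period).
- optics.capture(name): name is "scene" or "top" or "wrist"; returns the picture (420x560x3 uint8, red, green, blue); there is no depth.
- optics.camera_info(name): a dict with "camera_matrix" (3x3 intrinsics, pixels), "xyz" and "orientation" of the camera in the world; the wrist camera has in their place "T_tool_cam" (4x4, takes a point from camera to tool coordinates, whose origin is the TCP and whose axes are the flange's). Camera axes: x right, y down, z forward; pixel columns grow to the right and rows downward; lengths in m; the calibration is good to about 2 mm. A picture is of the moment at which its call begins: read the wrist's pose just before it. camera_info takes no time and is no camera call.
- close_job(): hands the job in; it is judged then, once.
The state is a dict: "time_s": time; "qpos": joint angles; "qvel": joint speeds; "joint_efforts": joint torques, N m; "tool_pos": TCP position; "orientation": TCP orientation; "wrist_force": force on the tool from outside, world axes, zero at the start; "ft_torque": the same for the moment, N m; "width": finger opening in m; "finger_force": force on a finger pad.
Only numpy, scipy, OpenCV 4.12 (cv2) and the standard library are available. Lean on these libraries where they do the work, as an engineer would, in place of code of your own. Each camera call takes 0.05 s, during which the arm holds its last target. There are 200 camera calls.

## Working session

There is one attempt and no reset: what is moved stays moved. The work goes in short steps, Python scripts to look and compute and a shell command to move; the robot and the scene stay as the last step left them, time stands still between calls to the robot, and variables do not carry over. Pictures are saved under pics/ and viewed, at most 10 in all, crops included, and the job is handed in when it is done.

```bash
mkdir -p pics; ls; python3 - <<'E'
from bench import bot,optics
import cv2
for n in("scene","top"):
    im=optics.capture(n); cv2.imwrite(f"pics/{n}0.png",cv2.resize(im[:,:,::-1],(800,600),interpolation=cv2.INTER_CUBIC))
    print(n,optics.camera_info(n))
print(bot.read_state(),bot.tcp_to_tips)
E
```

```text
pics
scene {'camera_matrix': array([[438.78178487,   0.        , 282.58363234],
       [  0.        , 438.78178487, 208.56752442],
       [  0.        ,   0.        ,   1.        ]]), 'xyz': array([ 1.16944621, -0.07811748,  1.03888767]), 'orientation': array([-0.20311284,  0.64842684,  0.70261267, -0.21124213])}
top {'camera_matrix': array([[525.38665989,   0.        , 276.57909602],
       [  0.        , 525.38665989, 214.85767556],
       [  0.        ,   0.        ,   1.        ]]), 'xyz': array([ 0.4647916 , -0.10970291,  1.35400762]), 'orientation': array([ 0.01252456, -0.6967449 ,  0.71701699, -0.01662245])}
{'time_s': 0.1, 'qpos': array([-1.07138666e+00,  3.85516309e-01,  6.77712697e-03, -4.67345208e-04,
       -1.19401242e+00, -2.58642343e-01]), 'qvel': array([-0.00023374, -0.00098552,  0.00277826,  0.0021006 ,  0.00128828,
        0.00025547]), 'joint_efforts': array([-4.60107494e-04, -3.91687810e+01,  1.87936109e+01,  4.23191652e+00,
        1.35089300e-02, -6.68927510e-05]), 'tool_pos': array([ 0.14894737, -0.60641885,  0.21214782]), 'orientation': array([-1.59959188e-04, -1.20007478e-01,  9.92772483e-01,  9.88614901e-04]), 'wrist_force': array([-0.01399317,  0.52440826, -0.54097539]), 'ft_torque': array([-0.04607741,  0.04123424,  0.02038087]), 'finger_force': 0.0, 'width': 0.08675125634988824} 0.019
```

View pics/top0.png

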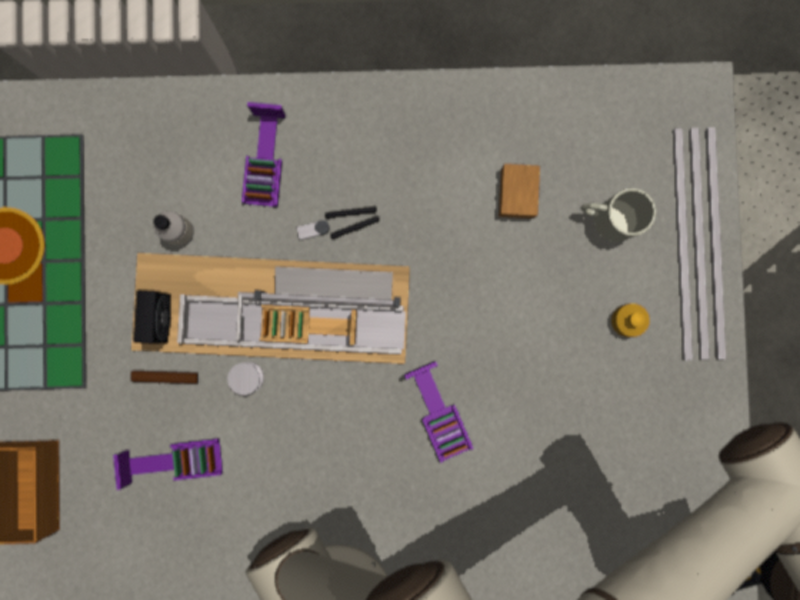

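View pics/scene0.png

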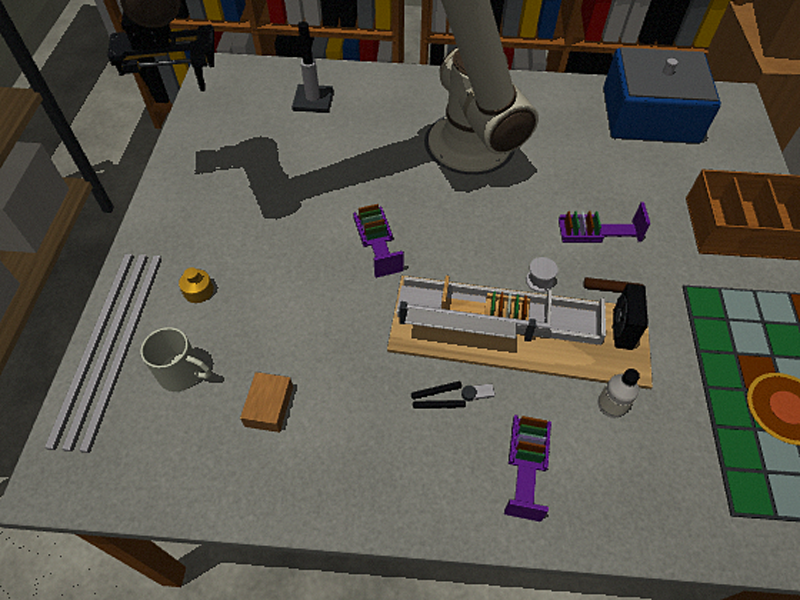

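The top view shows the station at about (135–410, 254–362), with the paddle at (275–393, 268–300) and the rack's push plate at x≈352. The gate arm is at x≈240, travel runs to image left, and three purple decoys stand apart. Next I'll fit the pose and check it with an overlay.

```bash
cat > h.py <<'E'
import numpy as np,cv2
from bench import bot,optics
from scipy.spatial.transform import Rotation as R
from scipy.optimize import least_squares
def proj(n,P):
    c=optics.camera_info(n); q=c["orientation"]; Rm=R.from_quat([q[1],q[2],q[3],q[0]]).as_matrix()
    p=(np.atleast_2d(P)-c["xyz"])@Rm@c["camera_matrix"].T
    return p[:,:2]/p[:,2:]
def s2w(s,P):
    c,n=np.cos(s[2]),np.sin(s[2]); P=np.atleast_2d(np.array(P,float))/1000
    return np.c_[s[0]+c*P[:,0]-n*P[:,1], s[1]+n*P[:,0]+c*P[:,1], P[:,2]]
def fit(obs,s0): # obs: {cam:[(P_mm,px,py)]} native pixels
    f=lambda s: np.concatenate([(proj(n,s2w(s,[o[0] for o in v]))-np.array([o[1:] for o in v])).ravel() for n,v in obs.items()])
    r=least_squares(f,s0,loss="soft_l1"); return r.x,f(r.x).reshape(-1,2)
def model(rx):
    L=[]
    for y in(34,-34,42,-42): L.append([(-282,y,34),(100,y,34)])
    L+= [[(100,-34,48),(100,34,48)],[(-272,-46,60),(4,-46,60)],[(0,-46,65),(0,34,65)]]
    a=np.radians(25); i,o=(-46-5*np.cos(a),60+5*np.sin(a)),(-46-55*np.cos(a),60+55*np.sin(a))
    L.append([(-260,*i),(-60,*i),(-60,*o),(-260,*o),(-260,*i)])
    L.append([(rx-85,-30,72),(rx-85,30,72),(rx-85,30,12),(rx-85,-30,12),(rx-85,-30,72)])
    L.append([(rx,-32,12),(rx+85,-32,12),(rx+85,32,12),(rx,32,12),(rx,-32,12)])
    return L
def overlay(s,rx,name,draw=True,crops={"top":(88,172),"scene":(262,186)},z=3.3):
    out=[]
    for n,(x0,y0) in crops.items():
        im=optics.capture(n)[y0:y0+90,x0:x0+242]; im=cv2.resize(im,None,fx=z,fy=z,interpolation=cv2.INTER_CUBIC)[:,:,::-1].copy()
        if draw:
            for l in model(rx):
                p=((proj(n,s2w(s,l))-[x0,y0]+.5)*z*8).astype(np.int32); cv2.polylines(im,[p],False,(0,0,255),1,cv2.LINE_AA,3)
        out.append(im)
    cv2.imwrite(f"pics/{name}.png",np.vstack(out))
E
python3 - <<'E'
from h import *
k=.7
obs={"top":[((-285,-87,12),410*k,266*k),((-285,87,12),406*k,362*k),((205,-87,12),137*k,254*k),((205,87,12),132*k,350*k)]}
# base x-extent uncertain; rear edge assumed near chute end
s,r=fit(obs,[.55,-.1,1.57]); print(s,r.round(1).tolist()); overlay(s,-110,"ov1")
E
```

```text
[0.52756697 0.1428862  1.49878316] [[0.2, -0.4], [0.1, 0.4], [0.1, -0.4], [-0.4, 0.4]]
```

View pics/ov1.png

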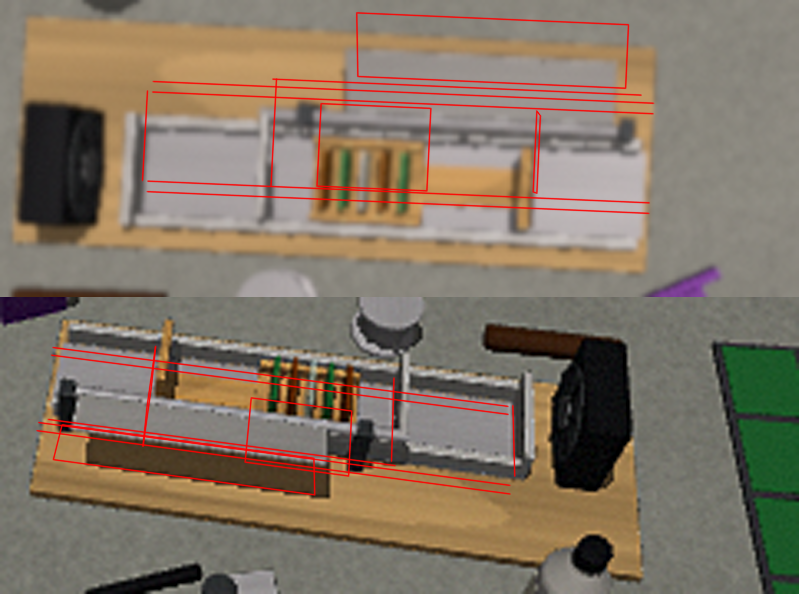

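The base turns out not to be symmetric about the chute, so I'll fit on chute features instead. In the top crop these are the stop's inner face at x≈137, wall centrelines (145,121)–(640,147) and (140,222)–(640,241), and paddle outer corners (617,62) and (347,50).

```bash
python3 - <<'E'
from h import *
a=np.radians(25); o=(-46-55*np.cos(a),60+55*np.sin(a)); z=3.3
T=[((-282,38,34),641,241),((-282,-38,34),643,147),((100,38,34),138,222),((100,-38,34),143,121),((-260,*o),617,62),((-60,*o),347,50),((0,-10,65),265,160)]
S=[((-282,38,34),66,328),((100,38,34),525,381),((-260,*o),77,431),((-60,*o),328,458)]
obs={"top":[(P,x/z+88-.5,y/z+172-.5) for P,x,y in T],"scene":[(P,x/z+262-.5,(y-297)/z+186-.5) for P,x,y in S]}
s,r=fit(obs,[.5,.14,1.5]); print(s,r.round(1).tolist())
def pl(rx): return proj("top",s2w(s,[(rx-81,0,72)]))[0]
for rx in(-140,-120,-100): print(rx,(pl(rx)-[88,172]+.5)*z)
overlay(s,-120,"ov2")
np.save("s.npy",s)
E
```

```text
[0.50036009 0.15161409 1.49985092] [[-0.8, 0.7], [-0.1, -1.0], [-0.6, 0.1], [-0.5, 0.4], [0.0, -0.3], [-0.6, -0.1], [-0.7, 1.1], [-0.5, -0.6], [-3.0, 0.7], [-3.0, -0.2], [-0.8, 1.9]]
-140 [558.88566391 189.38319663]
-120 [531.84561116 188.24025906]
-100 [504.8026435  187.09719827]
```

View pics/ov2.png

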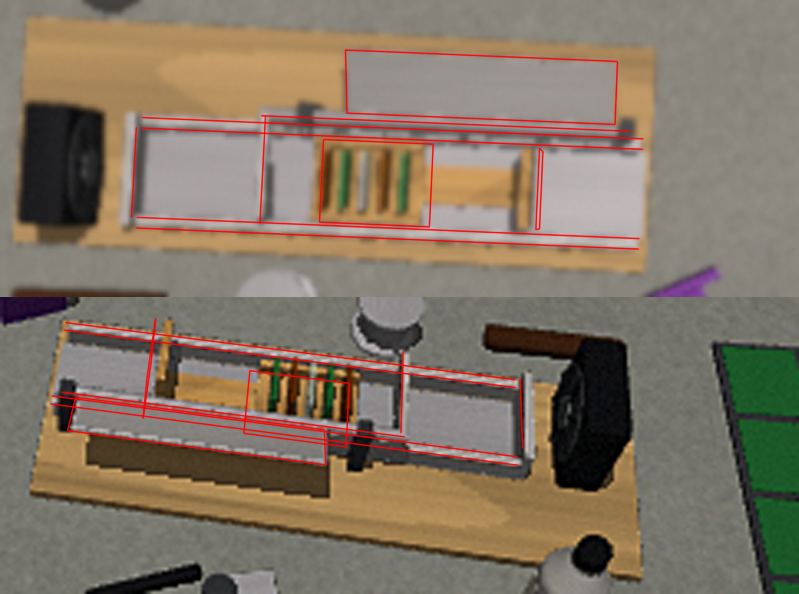

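The overlay fits to within 1–2 px. The plate's rear face is at crop x≈531, so the rack is at about x = -115 mm. Plan: close the fingers along station y, one finger at y≈0 behind the plate and the other at y≈-84 on the paddle.

```bash
cat >> h.py <<'E'
def need(x,y,ztip):
    s=np.load("s.npy"); st=bot.read_state(); q=st["orientation"]; C=R.from_quat([q[1],q[2],q[3],q[0]]).as_matrix()
    t=s2w(s,[(x,y,ztip+19)])[0]
    best=None
    for sg in(1,-1):
        yy=sg*np.array([-np.sin(s[2]),np.cos(s[2]),0]); zz=np.array([0,0,-1.]); D=np.c_[np.cross(yy,zz),yy,zz]
        print("rotvec",sg,(R.from_matrix(D@C.T).as_rotvec()).round(4))
    print("shift mm",((t-st["tool_pos"])*1000).round(1),"F",st["wrist_force"].round(2),"w",st["width"],"t",st["time_s"],"q",st["qpos"].round(2))
    c,n=np.cos(s[2]),np.sin(s[2]); d=(st["tool_pos"]-[s[0],s[1],0])*1000; print("station tip:",(c*d[0]+n*d[1]).round(1),(-n*d[0]+c*d[1]).round(1),(d[2]-19).round(1))
E
python3 -c "
from h import *
need(-230,-42,110)
s=np.load('s.npy'); print('x axis',np.cos(s[2]),np.sin(s[2]))"
```

```text
rotvec 1 [-5.0000e-04 -6.0000e-04  1.2591e+00]
rotvec -1 [-7.0000e-04  5.0000e-04 -1.8825e+00]
shift mm [376.9 526.  -83.8] F [-0.78 -0.68 -0.13] w 0.0871656681089109 t 0.3 q [-1.07  0.39  0.01 -0.   -1.19 -0.26]
station tip: -781.4 296.7 193.8
x axis 0.0708859055365189 0.9974844301523046
```

```bash
python3 -m jog '[[23,33,0,0,0,0.08],[46,66,0,0,0,0.16],[69,99,0,0,0,0.24],[92,132,0,0,0,0.32],[115,165,0,0,0,0.40],[138,198,0,0,0,0.48],[161,231,0,0,0,0.56],[184,264,0,0,0,0.64]]' 0.793
python3 -m jog '[[23,32,0,0,0,0.08],[46,64,0,0,0,0.16],[69,96,0,0,0,0.24],[92,128,0,0,0,0.32],[115,160,0,0,0,0.40],[138,192,0,0,0,0.48],[161,224,0,0,0,0.56],[184,256,0,0,0,0.619]]'
python3 -m jog '[[8,6,-20,0,0,0],[8,6,-40,0,0,0],[8,6,-65,0,0,0],[8,6,-84,0,0,0],[8,6,-84,0,0,0]]'
python3 -c "
from h import *
need(-230,-42,110)
z=1.6
a=cv2.resize(optics.capture('scene')[150:330,200:500][:,:,::-1],(800,480),interpolation=cv2.INTER_CUBIC);cv2.imwrite('pics/a.png',a)"
```

```text
time_s: 0.97
tool_pos: [0.3337, -0.3412, 0.2134]
orientation: [0.0, -0.428, 0.904, -0.0]
wrist_force: [1.6, -0.6, 0.2]
width: 0.069
finger_force: 0.0
time_s: 1.63
tool_pos: [0.5178, -0.085, 0.2134]
orientation: [0.0, -0.683, 0.73, -0.0]
wrist_force: [1.0, -0.1, -0.4]
width: 0.069
finger_force: 0.0
time_s: 2.05
tool_pos: [0.522, -0.0808, 0.1251]
orientation: [-0.003, -0.681, 0.732, 0.003]
wrist_force: [-0.7, 0.7, -0.5]
width: 0.0689
finger_force: 0.0
rotvec 1 [ 0.     -0.009   0.0008]
rotvec -1 [-0.0141 -0.     -3.1408]
shift mm [4.  0.  3.9] F [-0.69  0.67 -0.46] w 0.06892160963489598 t 2.05 q [ 0.15  0.31 -0.35 -0.   -0.92 -0.22]
station tip: -230.3 -38.0 106.1
```

View pics/a.png

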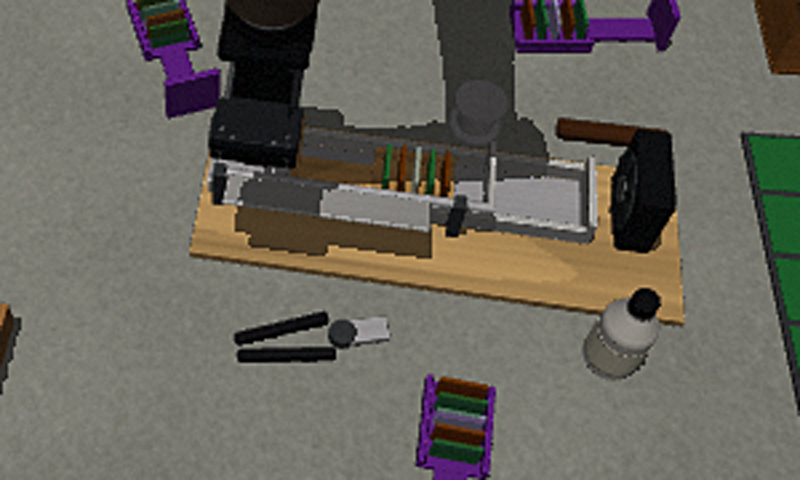

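The scene view shows the gripper over the chute's rear. The fingers are hidden behind the gripper body, so I'll use the wrist camera with the model drawn over it.

```bash
python3 -m jog '[[4,0,4,0,0,0],[4,0,4,0,0,0]]'
cat >> h.py <<'E'
def wrist(rx,name):
    s=np.load("s.npy"); st=bot.read_state(); q=st["orientation"]; C=R.from_quat([q[1],q[2],q[3],q[0]]).as_matrix()
    c=optics.camera_info("wrist"); T=c["T_tool_cam"]; im=optics.capture("wrist")[:,:,::-1].copy()
    Rc=C@T[:3,:3]; o=st["tool_pos"]+C@T[:3,3]
    for l in model(rx):
        P=s2w(s,l); P=np.vstack([np.linspace(a,b,30) for a,b in zip(P[:-1],P[1:])])
        p=(P-o)@Rc; p=p[p[:,2]>.02]
        if len(p)>1:
            u=p@c["camera_matrix"].T; u=u[:,:2]/u[:,2:]; cv2.polylines(im,[u.astype(np.int32)],False,(0,0,255),1)
    cv2.imwrite(f"pics/{name}.png",im)
E
python3 -c "
from h import *
need(-230,-42,110); wrist(-115,'w1')"
```

```text
time_s: 2.27
tool_pos: [0.5316, -0.081, 0.1357]
orientation: [0.002, -0.682, 0.732, -0.002]
wrist_force: [0.5, 0.7, -0.2]
width: 0.069
finger_force: 0.0
rotvec 1 [ 0.0003  0.0054 -0.0006]
rotvec -1 [-8.400e-03  5.000e-04  3.141e+00]
shift mm [-5.6  0.3 -6.7] F [ 0.52  0.73 -0.2 ] w 0.06900316703981153 t 2.2667 q [ 0.15  0.31 -0.32  0.   -0.94 -0.22]
station tip: -229.9 -47.6 116.7
```

View pics/w1.png

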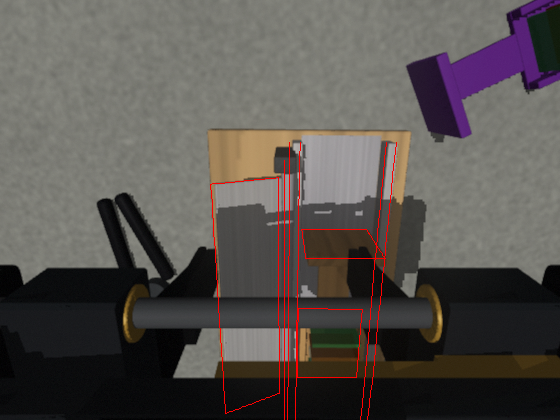

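The wrist view agrees with the model: paddle, walls and plate (302–385, 230–258) all coincide. The arm had not settled yet, so I'll let it settle and read the pose again.

```bash
python3 -m jog '[[0,0,0,0,0,0],[0,0,0,0,0,0],[0,0,0,0,0,0]]'
python3 -c "
from h import *
need(-230,-42,100)
s=np.load('s.npy'); st=bot.read_state(); q=st['orientation']; C=R.from_quat([q[1],q[2],q[3],q[0]]).as_matrix()
c=optics.camera_info('wrist');T=c['T_tool_cam'];Ti=np.linalg.inv(T)
for p in ([0,.042,.019],[0,-.042,.019],[0,.0345,.019],[0,-.0345,.019]):
  u=c['camera_matrix']@(Ti@np.r_[p,1])[:3];print((u[:2]/u[2]).round())
"
```

```text
time_s: 2.57
tool_pos: [0.5292, -0.081, 0.1338]
orientation: [0.0, -0.681, 0.732, -0.0]
wrist_force: [0.2, 1.0, 0.1]
width: 0.0691
finger_force: 0.0
rotvec 1 [-0.0002  0.0011  0.0002]
rotvec -1 [ 1.7000e-03  3.0000e-04 -3.1414e+00]
shift mm [ -3.3   0.2 -14.8] F [0.17 1.04 0.14] w 0.06912987233493909 t 2.5667 q [ 0.15  0.31 -0.33 -0.   -0.94 -0.22]
station tip: -230.0 -45.3 114.8
[352. 246.]
[213. 246.]
[339. 246.]
[225. 246.]
```

```bash
python3 -m jog '[[-3,0,-8,0,0,0],[-3,0,-16,0,0,0],[-3,0,-24,0,0,0],[-3,0,-32,0,0,0],[-3,0,-39,0,0,0],[-3,0,-46,0,0,0],[-3,0,-53,0,0,0],[-3,0,-53,0,0,0]]'
python3 -m jog '[[0,0,-6,0,0,0],[0,0,-11,0,0,0],[0,0,-13,0,0,0],[0,0,-13,0,0,0],[0,0,-13,0,0,0]]'
python3 -c "
from h import *
need(-230,-42,48.5); wrist(-115,'w2')
cv2.imwrite('pics/b.png',cv2.resize(optics.capture('scene')[150:330,200:500][:,:,::-1],(800,480),interpolation=cv2.INTER_CUBIC))"
```

```text
time_s: 3.23
tool_pos: [0.525, -0.081, 0.0783]
orientation: [-0.001, -0.681, 0.732, 0.001]
wrist_force: [0.1, -0.1, 0.1]
width: 0.0691
finger_force: 0.0
time_s: 3.65
tool_pos: [0.5261, -0.0809, 0.0673]
orientation: [-0.0, -0.682, 0.732, 0.0]
wrist_force: [0.2, 0.9, 0.5]
width: 0.069
finger_force: 0.5
rotvec 1 [-0.     -0.0001  0.0001]
rotvec -1 [-1.0000e-04  0.0000e+00 -3.1415e+00]
shift mm [-0.1  0.1  0.2] F [0.18 0.87 0.52] w 0.06899474438383317 t 3.65 q [ 0.15  0.39 -0.41 -0.   -0.78 -0.22]
station tip: -230.1 -42.1 48.3
```

View pics/b.png

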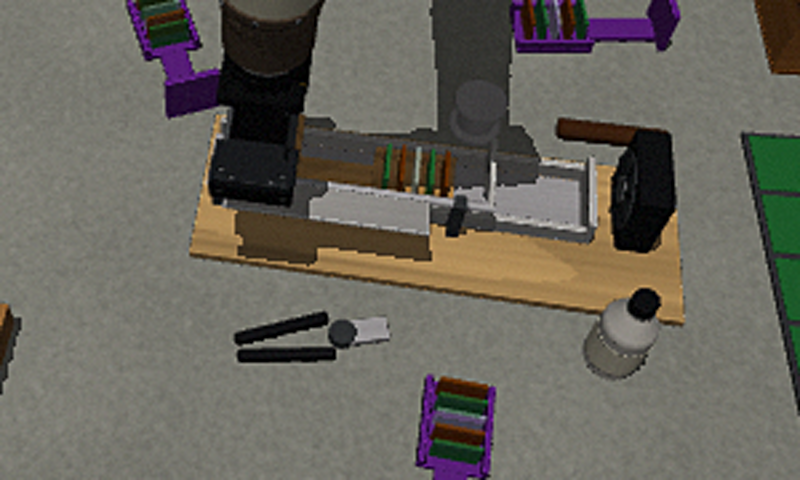

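The gate arm (490, 155–205) still stands shut and the force is only about 0.5 N, so the finger isn't holding the paddle down. I'll look through the wrist camera.

View pics/w2.png

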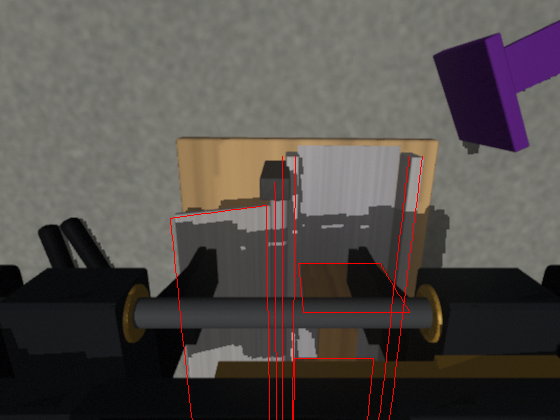

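```bash
cat > g.py <<'E'
from h import *
def gl(g):
    a=np.radians(25)-g; n=np.array([-np.sin(-a),np.cos(a)])
    P=lambda d:(-46-d*np.cos(a)-2*np.sin(a)*-1*0, 60+d*np.sin(a)+2*np.cos(a))
    A=lambda x,y:(0,-46+x*np.cos(g)-y*np.sin(g),60+x*np.sin(g)+y*np.cos(g))
    return [[(-260,*P(5)),(-60,*P(5)),(-60,*P(55)),(-260,*P(55)),(-260,*P(5))],[A(0,0),A(80,0),A(80,-28)]]
def draw(im,f,g,col,x0,y0,z):
    for l in gl(g):
        P=s2w(s,l);P=np.vstack([np.linspace(a,b,20) for a,b in zip(P[:-1],P[1:])])
        cv2.polylines(im,[((f(P)-[x0,y0]+.5)*z).astype(np.int32)],False,col,1,cv2.LINE_AA)
s=np.load("s.npy"); st=bot.read_state(); q=st["orientation"]; C=R.from_quat([q[1],q[2],q[3],q[0]]).as_matrix()
c=optics.camera_info("wrist"); T=c["T_tool_cam"]; Rc=C@T[:3,:3]; o=st["tool_pos"]+C@T[:3,3]
def wp(P):
    u=(P-o)@Rc; u=u[u[:,2]>.03]@c["camera_matrix"].T; return u[:,:2]/u[:,2:]
def comp(name,gs=(0,.8),plain=False):
    ims=[]
    for n,f,x0,y0,w,h,z in(("scene",lambda P:proj("scene",P),270,190,180,66,4.4),("top",lambda P:proj("top",P),120,172,180,66,4.4)):
        im=cv2.resize(optics.capture(n)[y0:y0+h,x0:x0+w][:,:,::-1],None,fx=z,fy=z,interpolation=cv2.INTER_CUBIC)
        for g,col in zip(gs,((0,0,255),(255,255,0))): draw(im,f,g,col,x0,y0,z)
        ims.append(im)
    cv2.imwrite(f"pics/{name}.png",np.vstack(ims))
if __name__=="__main__":
    import sys; comp(sys.argv[1])
    w=optics.capture("wrist")[:,:,::-1].copy()
    for g in(0,.4,.8): print(g,"rear edge px",wp(s2w(s,[gl(g)[0][0],gl(g)[0][3]])).round().tolist())
E
python3 g.py c1
```

```text
0 rear edge px [[266.0, 206.0], [169.0, 219.0]]
0.4 rear edge px [[266.0, 205.0], [172.0, 206.0]]
0.8 rear edge px [[266.0, 204.0], [189.0, 196.0]]
```

View pics/c1.png

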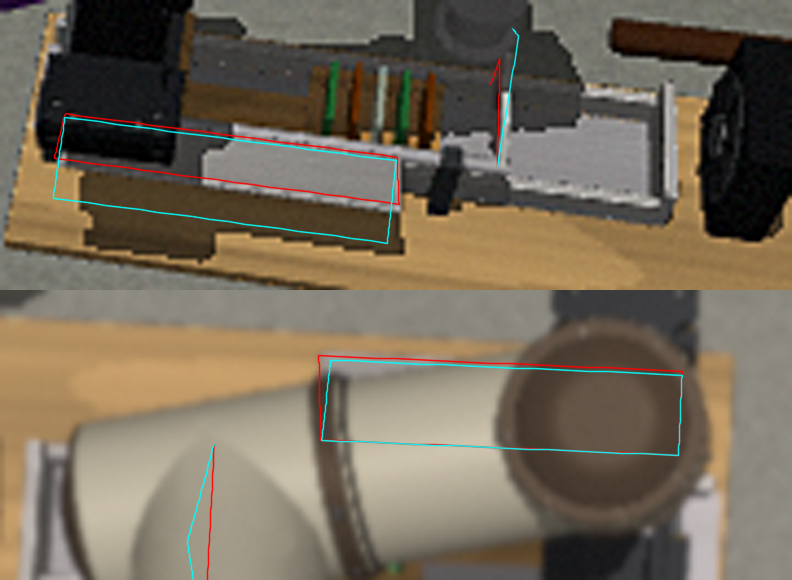

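The c1 overlay can't settle it: the arm's tip is in the gripper's shadow and the paddle looks nearly as it did before. I'll compare pixels around the gate before and after.

```bash
python3 - <<'E'
from h import *
a=cv2.resize(cv2.imread("pics/scene0.png",0),(560,420),interpolation=cv2.INTER_AREA)
b=cv2.cvtColor(optics.capture("scene"),cv2.COLOR_RGB2GRAY)
np.set_printoptions(linewidth=250)
print("cols 376-396")
for r in range(194,230,2): print(r,a[r,376:397:1],'|',b[r,376:397:1])
print("paddle front col 352-358 rows 215-255")
for r in range(216,252): print(r,a[r,[345,352,358,362,366]],b[r,[345,352,358,362,366]])
print(bot.read_state()["time_s"])
E
```

```text
cols 376-396
194 [106 123 143 146 143 144 145 142 145 140 103  58  50 106 119 115 113 115 113 113 114] | [ 56  63  64  63  62  62  64  61  65  60  59  50  51  43  40 123 119 115 117 115 113]
196 [ 53  53  51  55  59  57  58  56  51  51  56  54  39  41 113 124 115 115 120 121 115] | [ 52  53  56  56  57  57  55  57  54  57  66  55  48  46  42 132 132 130 133 133 122]
198 [ 52  53  56  56  53  52  52  52  59  67  64  46  38  49 112 116 108 111 117 120 119] | [56 56 58 58 59 54 53 54 60 65 67 52 50 47 48 49 41 45 48 46 39]
200 [ 64  44  49  50  50  56  58  60  61  58  52  47 101 119 118 119 118 111 111 113 114] | [56 56 53 57 56 57 57 64 61 68 57 46 47 51 52 48 51 48 50 48 45]
202 [163 151 152 149 144  73  61 128 100  93 119 119 119 116 118 118 116 114 115 118 119] | [65 62 65 67 68 69 67 65 61 70 59 50 49 51 50 51 49 50 51 54 53]
204 [ 87  88  89  84  84 100 109  75 152 173 129 114 113 114 114 115 115 114 111 114 119] | [49 54 51 49 53 49 49 44 60 69 60 51 52 50 47 48 49 49 48 47 54]
206 [151 156 172 156 162 156 131  71 149 166 114  98 113 114 115 108 116 115 112 110 112] | [66 71 78 6
[... 3020 characters left out ...]
] [ 57  65 155 138 153]
238 [ 59  57  56 134 136] [ 61  54  64 144 149]
239 [ 61  59  60 139 142] [ 63  59  59 148 146]
240 [ 61  61  63 136 138] [ 61  64  58 141 141]
241 [ 59  61  61 138 138] [ 66  66  56 149 144]
242 [ 58  59  61 140 140] [ 62  63  64 148 142]
243 [ 53  60  61 138 145] [ 63  58  61 152 145]
244 [ 55  54  57 136 140] [ 61  60  63 146 143]
245 [147  61  53 136 138] [ 49  62  62 152 140]
246 [150 140  61 136 143] [159  47  64 155 142]
247 [142 148 143 148 145] [145 159  51 148 149]
248 [144 141 151 148 145] [152 147 156 153 149]
249 [127 142 142 144 146] [130 150 149 150 149]
250 [115 127 145 144 141] [122 131 152 147 143]
251 [120 119 127 135 144] [125 123 129 143 150]
3.95
```

```bash
python3 -m jog '[[0,0,-1,0,0,0],[0,0,-2,0,0,0],[0,0,-3,0,0,0],[0,0,-3,0,0,0],[0,0,-3,0,0,0]]'; python3 -m jog '[[0,0,-1,0,0,0],[0,0,-2,0,0,0],[0,0,-3,0,0,0],[0,0,-4,0,0,0],[0,0,-4,0,0,0],[0,0,-4,0,0,0]]'
```

```text
time_s: 4.37
tool_pos: [0.5263, -0.0809, 0.0642]
orientation: [0.0, -0.682, 0.732, -0.0]
wrist_force: [0.1, 0.6, 0.2]
width: 0.0688
finger_force: 0.6
time_s: 4.87
tool_pos: [0.526, -0.0809, 0.06]
orientation: [-0.0, -0.682, 0.732, 0.0]
wrist_force: [0.7, 0.4, 0.9]
width: 0.0685
finger_force: 0.6
```

```bash
python3 - <<'E'
from h import *
w=optics.capture("wrist")[:,:,::-1]; s=optics.capture("scene")[:,:,::-1]
A=cv2.resize(w[170:320,130:330],(400,300),interpolation=cv2.INTER_CUBIC)
B=cv2.resize(w[170:320,250:450],(400,300),interpolation=cv2.INTER_CUBIC)
B=cv2.resize(np.clip(w[170:420,120:453].astype(float)*2.2,0,255).astype(np.uint8),(400,300),interpolation=cv2.INTER_CUBIC)
A=cv2.convertScaleAbs(A,alpha=1.8)
S=cv2.convertScaleAbs(cv2.resize(s[188:254,262:438],(800,300),interpolation=cv2.INTER_CUBIC),alpha=1.6)
cv2.imwrite("pics/d.png",np.vstack([np.hstack([A,B]),S]))
E
```

```text
(no output)
```

View pics/d.png

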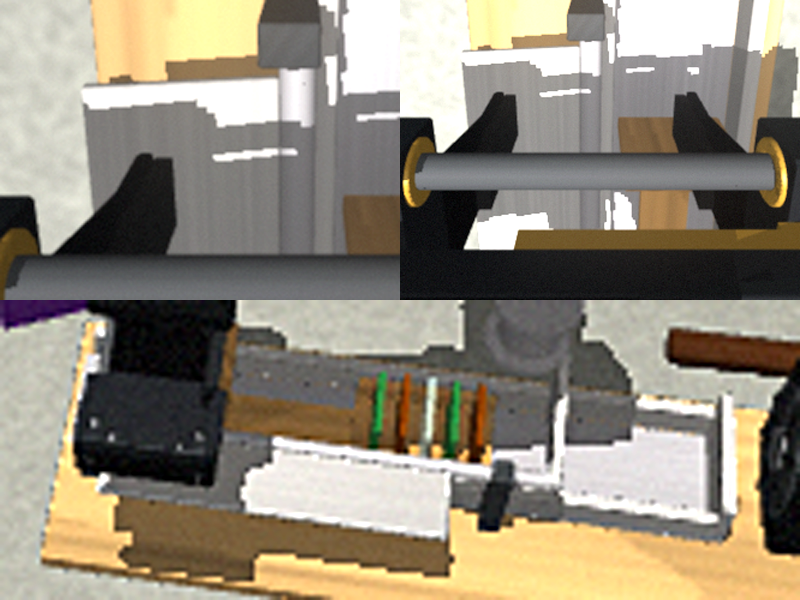

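d.png shows the paddle's rear edge still close to its shut position, from about (171,214) to (268,210) native. The finger ends are visible in front of it at (199–217, 247) and (349–367, 247). I'll check the finger geometry numerically against the reported pose.

```bash
python3 - <<'E'
from g import *
def st_(p): 
    d=(p-[s[0],s[1],0])*1000; k,n=np.cos(s[2]),np.sin(s[2]); return np.array([k*d[0]+n*d[1],-n*d[0]+k*d[1],d[2]])
print("cam station",st_(o).round(1), "axis",np.round(Rc[:,2],2),"K",c["camera_matrix"][0])
print("tool x axis world",C[:,0].round(2),"tip center",st_(st["tool_pos"]+C@[0,0,.019]).round(1))
Ti=np.linalg.inv(T)
for tz in(0.019,0,-.02):
  for tx in(-.0095,.0095):
    for ty in(.0345,.0495):
      u=c["camera_matrix"]@(Ti@[tx,ty,tz,1])[:3]; print(tz,tx,ty,"x: %d mirror"%(u[0]/u[2]),int(u[1]/u[2]),"depth %.3f"%u[2])
for g in(0,.2,.4,.8,1.): print(g,"rear edge",wp(s2w(s,[gl(g)[0][0],gl(g)[0][3]])).round().tolist(),"z at y-76.5:",(60-(0)+30.5*np.tan(np.radians(25)-g)+2/np.cos(np.radians(25)-g)).round(1))
# ray through visible tip pixels -> station positions at several heights
for px in((217,247),(199,247),(349,247),(367,247)):
    r=Rc@np.linalg.inv(c["camera_matrix"])@[*px,1]
    for zz in(.03,.041,.06,.08): print(px,zz,st_(o+r*(zz-o[2])/r[2]).round(0))
E
```

```text
cam station [-313.7  -42.2  230.1] axis [ 0.02  0.3  -0.95] K [339.34888676   0.         282.05400609]
tool x axis world [-0.07 -1.    0.  ] tip center [-230.1  -42.1   41.1]
0.019 -0.0095 0.0345 x: 338 mirror 260 depth 0.208
0.019 -0.0095 0.0495 x: 362 mirror 260 depth 0.208
0.019 0.0095 0.0345 x: 339 mirror 231 depth 0.203
0.019 0.0095 0.0495 x: 365 mirror 231 depth 0.203
0 -0.0095 0.0345 x: 343 mirror 275 depth 0.190
0 -0.0095 0.0495 x: 370 mirror 275 depth 0.190
0 0.0095 0.0345 x: 345 mirror 244 depth 0.184
0 0.0095 0.0495 x: 373 mirror 244 depth 0.184
-0.02 -0.0095 0.0345 x: 350 mirror 294 depth 0.171
-0.02 -0.0095 0.0495 x: 380 mirror 294 depth 0.171
-0.02 0.0095 0.0345 x: 352 mirror 260 depth 0.165
-0.02 0.0095 0.0495 x: 383 mirror 260 depth 0.165
0 rear edge [[266.0, 211.0], [164.0, 225.0]] z at y-76.5: 76.4
0.2 rear edge [[265.0, 210.0], [164.0, 217.0]] z at y-76.5: 69.4
0.4 rear edge [[265.0, 209.0], [168.0, 211.0]] z at y-76.5: 63.1
0.8 rear edge [[266.0, 208.0], [186.0, 199.0]] z at y-76.5: 50.5
1.0 rear edge [[267.0, 208.0], [199.0, 194.0]] z at y-76.5: 43.1
(217, 247) 0.03 [-224.  -84.   30.]
(217, 247) 0.041 [-229.  -82.   41.]
(217, 247) 0.06 [-238.  -78.   60.]
(217, 247) 0.08 [-247.  -73.   80.]
(199, 247) 0.03 [-224.  -95.   30.]
(199, 247) 0.041 [-229.  -92.   41.]
(199, 247) 0.06 [-238.  -87.   60.]
(199, 247) 0.08 [-247.  -82.   80.]
(349, 247) 0.03 [-224.    1.   30.]
(349, 247) 0.041 [-229.   -2.   41.]
(349, 247) 0.06 [-238.   -6.   60.]
(349, 247) 0.08 [-247.  -10.   80.]
(367, 247) 0.03 [-224.   12.   30.]
(367, 247) 0.041 [-229.    9.   41.]
(367, 247) 0.06 [-238.    4.   60.]
(367, 247) 0.08 [-247.   -1.   80.]
```

The visible finger ends are at about TCP height, not 19 mm ahead of it, and with that the paddle would be at about 0.35–0.45 rad. So I have to go about 12 mm lower. I'll add a numeric gate-angle estimate from the paddle's grey outer edge in the scene view (grey against wood).

```bash
cat > ga.py <<'E'
from g import *
def edge(cols=range(340,358)):
    im=optics.capture("scene").astype(int); e=[]
    for cc in cols:
        d=im[205:262,cc,0]-im[205:262,cc,2]; m=d>18   # wood
        # first wood row below row 225 staying wood
        k=[r for r in range(20,54) if m[r:r+3].all()]; e.append(205+k[0] if k else np.nan)
    return np.array(cols),np.array(e,float)
def gate():
    cols,e=edge(); G=np.arange(0,1.05,.05); err=[]
    for g in G:
        p=gl(g)[0]; L=proj("scene",s2w(s,np.linspace(p[2],p[3],50))); L=L[np.argsort(L[:,0])]
        err.append(np.nanmedian(e-np.interp(cols,L[:,0],L[:,1])-.5))
    return np.interp(0,-np.array(err)[::1]*-1 if err[0]<err[-1] else -np.array(err),G),e,np.round(err,1)
if __name__=="__main__":
    g,e,err=gate(); print("gate est",g,"edge",e,"err",err); need(-230,-42,29)
E
python3 ga.py
python3 -m jog '[[0,0,-2,0,0,0],[0,0,-4,0,0,0],[0,0,-6,0,0,0],[0,0,-6,0,0,0],[0,0,-6,0,0,0]]'; python3 ga.py
```

```text
gate est 0.300746813825599 edge [238. 239. 239. 239. 239. 239. 239. 239. 239. 240. 240. 240. 240. 240.
 240. 241. 241. 241.] err [ 4.8  3.9  3.1  2.2  1.5  0.7  0.  -0.6 -1.3 -1.8 -2.3 -2.8 -3.2 -3.6
 -3.9 -4.2 -4.4 -4.5 -4.7 -4.7 -4.7]
rotvec 1 [-0.     -0.0001  0.0001]
rotvec -1 [-2.0000e-04  0.0000e+00 -3.1415e+00]
shift mm [ -0.1   0.2 -12.1] F [1.52 0.58 2.1 ] w 0.06889973075852668 t 5.0167 q [ 0.15  0.4  -0.42 -0.   -0.76 -0.22]
station tip: -230.2 -42.1 41.1
time_s: 5.43
tool_pos: [0.526, -0.0809, 0.0539]
orientation: [-0.0, -0.682, 0.732, 0.0]
wrist_force: [0.8, -0.4, 1.6]
width: 0.0693
finger_force: 0.8
gate est 0.454006738454942 edge [240. 241. 241. 241. 241. 241. 241. 241. 241. 242. 242. 242. 242. 242.
 242. 242. 242. 243.] err [ 6.7  5.8  4.9  4.1  3.3  2.6  1.9  1.2  0.6  0.  -0.5 -0.9 -1.4 -1.7
 -2.  -2.3 -2.5 -2.7 -2.8 -2.8 -2.8]
rotvec 1 [ 0.     -0.0003  0.    ]
rotvec -1 [-4.0000e-04 -0.0000e+00 -3.1416e+00]
shift mm [-0.1  0.1 -6. ] F [ 1.76 -0.11  2.22] w 0.06902739053653102 t 5.4833 q [ 0.15  0.4  -0.42 -0.   -0.74 -0.22]
station tip: -230.1 -42.1 35.0
```

```bash
python3 -m jog '[[0,0,-2,0,0,0],[0,0,-4,0,0,0],[0,0,-6,0,0,0],[0,0,-6,0,0,0],[0,0,-6,0,0,0]]'; python3 ga.py|head -3; python3 -m jog '[[0,0,-2,0,0,0],[0,0,-4,0,0,0],[0,0,-6,0,0,0],[0,0,-6,0,0,0],[0,0,-6,0,0,0]]'; python3 ga.py | head -3
python3 - <<'E'
from g import *
im=optics.capture("wrist").astype(int); d=im[:,:,0]-im[:,:,2]
for g in(.4,.6,.8,1.): print(g,wp(s2w(s,[gl(g)[0][0],gl(g)[0][3]])).round().tolist())
np.set_printoptions(linewidth=250)
for cc in(195,205,215,225,235,245,255): print(cc,im[165:240:3,cc,0],d[165:240:3,cc])
E
```

```text
time_s: 5.9
tool_pos: [0.526, -0.0809, 0.048]
orientation: [-0.0, -0.682, 0.732, 0.0]
wrist_force: [1.1, -0.1, 1.5]
width: 0.069
finger_force: 1.1
gate est 0.6369459100681039 edge [242. 242. 242. 242. 243. 243. 243. 243. 243. 243. 243. 244. 244. 244.
 244. 244. 244. 244.] err [ 8.3  7.4  6.6  5.7  5.   4.2  3.5  2.9  2.2  1.7  1.2  0.7  0.3 -0.1
 -0.4 -0.7 -0.9 -1.  -1.2 -1.2 -1.2]
time_s: 6.37
tool_pos: [0.5254, -0.081, 0.0418]
orientation: [-0.001, -0.682, 0.732, 0.0]
wrist_force: [-0.9, -0.4, 2.9]
width: 0.0692
finger_force: 1.1
gate est 0.8468192335728449 edge [243. 243. 244. 243. 244. 244. 244. 244. 244. 244. 244. 245. 245. 245.
 245. 245. 245. 245.] err [ 9.3  8.5  7.6  6.8  6.   5.2  4.5  3.9  3.3  2.7  2.2  1.7  1.3  0.9
  0.6  0.4  0.1 -0.  -0.1 -0.2 -0.2]
0.4 [[262.0, 222.0], [154.0, 223.0]]
0.6 [[263.0, 221.0], [164.0, 215.0]]
0.8 [[263.0, 220.0], [176.0, 209.0]]
1.0 [[264.0, 219.0], [190.0, 203.0]]
195 [157 157 157 157 156 154 155 154 154 154 153 153 152 150 151 113 148 148 147  69  68  68  70  67  69] [72 72 72 72 71 72 70 71 70 70 69 70 70 69 68  4  6  6  5  4  3  4  3 
[... 404 characters left out ...]
3 173 174 174 175 173 131  83  82  82  88 151 151 151  73  71  70  70  70] [79 77 79 79 79 79 78 78 78 79 78 79 60 36 36 37  7  9  6  6  4  3  3  4  3]
235 [171 171 171 172 172 173 171 173 171 171 172 172 172  82  82  82  77 146 155 154 155 154 153 154  72] [78 77 76 77 76 78 77 78 78 78 78 78 79 37 35 36 17  6  8  8  8  6  6  7  4]
245 [170 173 170 171 170 169 170 171 172 170 172 171 171  82  83  82  81 112 152 151 151 152 151 151  70] [77 78 77 77 77 76 78 76 75 75 76 76 76 35 36 36 35  7  8  7  8  7  6  6  3]
255 [168 168 168 168 168 169 167 167 131  62  74  78  77  54  55  62  63  74 146 148 146 148 146 146  69] [76 77 75 76 76 76 76 76 58 12 19 23 22 11 12 15 16  8  8  7  6  6  6  5  3]
```

Both estimates, from the scene edge and from the slope of the rear edge in the wrist view, put the gate at about 0.8 rad with 1–3 N on the finger. Now I'll slide towards the plate.

```bash
python3 -m jog '[[0.4,5,0,0,0,0],[0.7,10,0,0,0,0],[1,14,0,0,0,0],[1.3,18,0,0,0,0],[1.6,22,0,0,0,0],[1.8,26,0,0,0,0],[2.1,30,0,0,0,0],[2.1,30,0,0,0,0]]'; python3 ga.py
cat > rk.py <<'E'
from h import *
# glass/plate position along chute in scene: print row profile of glass colours
s=np.load("s.npy"); im=cv2.cvtColor(optics.capture("scene"),cv2.COLOR_RGB2HSV).astype(int)
P=proj("scene",s2w(s,[(x,6,46) for x in range(-130,105,3)]))
sat=[im[int(round(v)),int(round(u)),1] for u,v in P]
print("glass sat x>",[x for x,k in zip(range(-130,105,3),sat) if k>110])
E
python3 rk.py
```

```text
time_s: 7.13
tool_pos: [0.5281, -0.0507, 0.0423]
orientation: [-0.0, -0.682, 0.731, -0.0]
wrist_force: [0.5, -3.5, 2.4]
width: 0.069
finger_force: 1.8
gate est 0.8354944419491802 edge [243. 243. 243. 243. 244. 244. 244. 244. 244. 244. 244. 245. 245. 245.
 245. 245. 245. 245.] err [ 9.3  8.4  7.6  6.7  6.   5.2  4.5  3.9  3.2  2.7  2.2  1.7  1.3  0.9
  0.6  0.3  0.1 -0.  -0.2 -0.2 -0.2]
rotvec 1 [ 0.0002 -0.0003 -0.0006]
rotvec -1 [4.000e-04 3.000e-04 3.141e+00]
shift mm [ -2.1 -30.1   5.7] F [ 0.53 -3.11  3.12] w 0.06907498484507886 t 7.1833 q [ 0.21  0.42 -0.44  0.   -0.71 -0.28]
station tip: -199.9 -42.0 23.3
glass sat x> [-100, -97, -94, -91, -88, -85, -82, -79, -76, -73, -70, -67, -64, -55, -52, -49, -46, -43, -40, -37, -34, -31, -28, -25]
```

```bash
python3 -m jog '[[0.4,5,0,0,0,0],[0.7,10,0,0,0,0],[1.1,15,0,0,0,0],[1.4,20,0,0,0,0],[1.8,25,0,0,0,0],[2.1,30,0,0,0,0],[2.5,35,0,0,0,0],[2.8,40,0,0,0,0]]'; python3 ga.py; python3 rk.py
```

```text
time_s: 7.9
tool_pos: [0.5306, -0.0116, 0.0422]
orientation: [-0.001, -0.682, 0.732, -0.0]
wrist_force: [1.0, -6.1, 3.7]
width: 0.0687
finger_force: 3.4
gate est 0.8354944419491802 edge [243. 243. 243. 243. 244. 244. 244. 244. 244. 244. 244. 245. 245. 245.
 245. 245. 245. 245.] err [ 9.3  8.4  7.6  6.7  6.   5.2  4.5  3.9  3.2  2.7  2.2  1.7  1.3  0.9
  0.6  0.3  0.1 -0.  -0.2 -0.2 -0.2]
rotvec 1 [ 0.0007 -0.0008 -0.0005]
rotvec -1 [1.3000e-03 1.2000e-03 3.1411e+00]
shift mm [ -4.8 -70.    5.8] F [ 0.15 -3.12  3.37] w 0.06917979286808316 t 7.95 q [ 0.29  0.42 -0.44  0.   -0.72 -0.36]
station tip: -159.9 -41.8 23.2
glass sat x> [-127, -64, -61, -58, -55, -52, -49, -46, -43, -40, -37, -34, -31, -28, -13, -10, -7, -4, -1, 2, 5, 17]
```

```bash
python3 -m jog '[[0.4,5,0,0,0,0],[0.7,10,0,0,0,0],[1.1,15,0,0,0,0],[1.4,20,0,0,0,0],[1.8,25,0,0,0,0],[2.1,30,0,0,0,0],[2.5,35,0,0,0,0],[2.8,40,0,0,0,0]]'; python3 ga.py;python3 rk.py;  python3 -m jog '[[0.3,4,0,0,0,0],[0.6,8,0,0,0,0],[0.9,12,0,0,0,0],[1.1,16,0,0,0,0],[1.4,20,0,0,0,0],[1.7,24,0,0,0,0],[2,28,0,0,0,0],[2,28,0,0,0,0]]'; python3 ga.py; python3 rk.py
```

```text
time_s: 8.67
tool_pos: [0.5332, 0.0282, 0.0421]
orientation: [-0.001, -0.682, 0.732, -0.0]
wrist_force: [0.9, -6.8, 2.2]
width: 0.0691
finger_force: 3.5
gate est 0.8046747027533828 edge [243. 243. 243. 243. 243. 244. 244. 244. 244. 244. 244. 244. 245. 245.
 245. 245. 245. 245.] err [ 9.2  8.3  7.5  6.6  5.9  5.1  4.4  3.8  3.1  2.6  2.1  1.6  1.2  0.8
  0.5  0.2  0.  -0.1 -0.3 -0.3 -0.3]
rotvec 1 [ 0.0008 -0.0012 -0.0003]
rotvec -1 [1.8000e-03 1.3000e-03 3.1413e+00]
shift mm [  -7.4 -109.8    5.9] F [ 1.12 -3.16  4.48] w 0.06885208471576892 t 8.7167 q [ 0.36  0.42 -0.43  0.   -0.72 -0.43]
station tip: -119.9 -41.6 23.1
glass sat x> [-127, -109, -100, -94, -88, -85, -25, -22, -19, -16, -13, -10, -7, -4, -1, 2, 5, 26, 29, 32, 35, 38, 41, 44, 47, 50, 53]
time_s: 9.43
tool_pos: [0.5353, 0.0567, 0.0421]
orientation: [-0.001, -0.682, 0.732, 0.0]
wrist_force: [0.6, -3.5, 3.6]
width: 0.0693
finger_force: 2.5
gate est 0.8046747027533828 edge [243. 243. 243. 243. 243. 244. 244. 244. 244. 244. 244. 244. 245. 245.
 245. 245. 245. 245.] err [ 9.2  8.3  7.5  6.6  5.9  5.1  4.4  3.8  3.1  2.6  2.1  1.6  1.2  0.8
  0.5  0.2  0.  -0.1 -0.3 -0.3 -0.3]
rotvec 1 [ 0.0004 -0.0011  0.0002]
rotvec -1 [-1.7000e-03 -6.0000e-04 -3.1414e+00]
shift mm [  -9.3 -137.5    5.9] F [ 0.27 -4.54  3.71] w 0.06881209687442501 t 9.4833 q [ 0.41  0.43 -0.42 -0.   -0.72 -0.48]
station tip: -92.2 -41.6 23.1
glass sat x> [-106, -100, -97, -85, -82, -79, -73, -67, -64, -61, 2, 5, 17, 20, 23, 26, 29, 32, 35, 38, 41, 53, 56, 59, 62, 65, 68, 71, 74, 77, 80]
```

```bash
python3 -m jog '[[0.1,2,0,0,0,0],[0.3,4,0,0,0,0],[0.4,6,0,0,0,0],[0.6,8,0,0,0,0],[0.6,8,0,0,0,0]]'; python3 -m jog '[[0,1,0,0,0,0],[0.1,2,0,0,0,0],[0.2,3,0,0,0,0],[0.2,3,0,0,0,0]]';python3 -m jog '[[0,1,0,0,0,0],[0.1,2,0,0,0,0],[0.1,2,0,0,0,0]]'; python3 ga.py|tail -1; python3 rk.py
```

```text
time_s: 9.95
tool_pos: [0.536, 0.0644, 0.0421]
orientation: [-0.001, -0.682, 0.732, 0.0]
wrist_force: [-0.7, -5.1, 4.3]
width: 0.0686
finger_force: 3.0
time_s: 10.28
tool_pos: [0.5362, 0.0673, 0.0421]
orientation: [-0.001, -0.682, 0.732, 0.0]
wrist_force: [0.1, -5.5, 4.6]
width: 0.0689
finger_force: 3.3
time_s: 10.53
tool_pos: [0.5362, 0.0687, 0.0421]
orientation: [-0.001, -0.682, 0.732, -0.0]
wrist_force: [0.6, -8.1, 4.1]
width: 0.0691
finger_force: 4.8
station tip: -80.2 -41.6 23.1
glass sat x> [-88, -85, -82, -79, -58, -52, -43, -40, -37, -34, 17, 20, 23, 26, 29, 32, 35, 38, 41, 44, 47, 50, 65, 68, 71, 74, 77, 80, 83, 86, 89, 92, 95]
```

Force is starting to rise (8 N) and the reported x (-80) matches the expected home position, so I'll nudge another 3 mm to confirm contact with the end stop.

```bash
python3 -m jog '[[0,1,0,0,0,0],[0,1,0,0,0,0],[0,1,0,0,0,0]]'; python3 -m jog '[[0,1,0,0,0,0],[0,2,0,0,0,0],[0,2,0,0,0,0]]'; python3 ga.py; python3 rk.py
```

```text
time_s: 10.88
tool_pos: [0.536, 0.0687, 0.0421]
orientation: [-0.002, -0.682, 0.731, -0.0]
wrist_force: [2.0, -11.4, 4.4]
width: 0.0688
finger_force: 6.5
time_s: 11.13
tool_pos: [0.536, 0.0689, 0.0421]
orientation: [-0.003, -0.683, 0.731, -0.001]
wrist_force: [3.6, -18.7, 3.9]
width: 0.0691
finger_force: 9.9
gate est 0.824184715702136 edge [243. 243. 243. 243. 243. 244. 244. 244. 244. 244. 244. 245. 245. 245.
 245. 245. 245. 245.] err [ 9.3  8.4  7.5  6.7  5.9  5.2  4.5  3.8  3.2  2.6  2.1  1.7  1.2  0.9
  0.6  0.3  0.1 -0.1 -0.2 -0.2 -0.2]
rotvec 1 [ 0.006  -0.0032 -0.0025]
rotvec -1 [0.005  0.0094 3.1391]
shift mm [ -10.  -149.7    5.9] F [  4.17 -19.17   4.33] w 0.06883869318368466 t 11.1833 q [ 0.43  0.43 -0.41  0.01 -0.73 -0.5 ]
station tip: -79.9 -41.3 23.1
glass sat x> [-88, -85, -76, -73, -67, -64, -61, -52, -49, -46, -40, -37, 17, 20, 23, 26, 29, 32, 35, 38, 41, 44, 47, 50, 65, 68, 71, 74, 77, 80, 83, 86, 89, 92, 95]
```

The rack is hard against the end stop: the tool stays put while the force climbs to 19 N, and the gate is still at about 0.8. Now I'll back off and raise slowly so the gate shuts.

```bash
python3 -m jog '[[-0.2,-3,0,0,0,0],[-0.4,-6,0,0,0,0],[-0.7,-10,0,0,0,0],[-1,-15,0,0,0,0],[-1,-15,0,0,0,0]]'; python3 ga.py | tail -1; python3 rk.py
python3 -m jog '[[0,0,6,0,0,0],[0,0,12,0,0,0],[0,0,18,0,0,0],[0,0,24,0,0,0],[0,0,30,0,0,0],[0,0,36,0,0,0],[0,0,42,0,0,0],[0,0,50,0,0,0]]'
python3 -m jog '[[0,0,15,0,0,0],[0,0,30,0,0,0],[0,0,50,0,0,0],[0,0,70,0,0,0],[0,0,90,0,0,0],[0,0,110,0,0,0],[0,0,110,0,0,0],[0,0,110,0,0,0]]'; python3 ga.py; python3 rk.py
```

```text
time_s: 11.65
tool_pos: [0.5365, 0.0583, 0.0424]
orientation: [0.001, -0.682, 0.732, -0.0]
wrist_force: [2.4, -0.1, 1.5]
width: 0.0692
finger_force: 1.2
station tip: -90.5 -42.6 23.4
glass sat x> [-103, -100, -97, -94, -82, -79, -73, -67, -64, -61, -58, -55, -52, -49, 17, 20, 23, 26, 29, 32, 35, 38, 41, 44, 47, 50, 65, 68, 71, 74, 77, 80, 83, 86, 89, 92, 95]
time_s: 12.42
tool_pos: [0.5353, 0.0579, 0.0925]
orientation: [-0.0, -0.681, 0.732, 0.0]
wrist_force: [0.0, -0.3, 0.5]
width: 0.0691
finger_force: 0.0
time_s: 13.08
tool_pos: [0.5361, 0.0583, 0.2036]
orientation: [0.001, -0.681, 0.732, -0.0]
wrist_force: [0.1, 0.2, -0.8]
width: 0.0691
finger_force: 0.0
gate est 0.034212281826455214 edge [234. 235. 234. 235. 235. 235. 235. 235. 235. 235. 236. 236. 236. 236.
 236. 236. 237. 237.] err [ 0.6 -0.3 -1.1 -2.  -2.7 -3.5 -4.2 -4.8 -5.5 -6.  -6.5 -7.  -7.4 -7.8
 -8.1 -8.4 -8.6 -8.7 -8.9 -8.9 -8.9]
rotvec 1 [-0.0005 -0.0002  0.0004]
rotvec -1 [-3.0000e-04  9.0000e-04 -3.1412e+00]
shift mm [  -9.3 -138.8 -154.2] F [-0.38 -0.07 -0.26] w 0.06868502471421303 t 13.1333 q [ 0.41  0.25 -0.22 -0.   -1.1  -0.48]
station tip: -90.9 -41.4 183.2
glass sat x> [-67, -64, -61, -58, 14, 17, 20, 23, 26, 29, 32, 35, 38, 41, 44, 47, 50, 65, 68, 71, 74, 77, 80, 83, 86, 89, 92, 95]
```

The gate edge is back at its shut position, the rack is unmoved at the stop, and the hand is clear. I'm handing in.

```bash
python3 -m jog '[[0,0,0,0,0,0],[0,0,0,0,0,0],[0,0,0,0,0,0],[0,0,0,0,0,0],[0,0,0,0,0,0],[0,0,0,0,0,0]]' | head -1; python3 -c "
from bench import close_job
print(close_job())"
```

```text
time_s: 13.68
the job is handed in; nothing more can be done
None
```

I handed the job in at about 14 s: the rack is home against the end stop, the gate measured shut behind the glass, and the hand is clear of everything; no verdict came back.

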